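Put the goldsmith's tools away by kind

ROBOT

A 6-joint arm with a two-finger parallel gripper is mounted at the origin on a cart in front of the work surface, level with it; the furniture and walls round the work are solid. World frame = base frame: x ahead of the robot, y to its left, z up, the work surface at z = 0. Lengths are in m, angles in rad, forces in N, time in s.
With the tool pointing down it reaches from about 0.325 to 0.9 m from the base axis. Payload 3.5 kg.
Tool frame: the origin (TCP) lies where the fingers leave the gripper's body, on its centre line; the fingertips stand 73 mm ahead of it and the grasp point (between the pads) lies 54 mm ahead of it; z points along the fingers, y is the line along which they close (so a half turn about z gives the same grasp; the last joint's range is limited). The gripper opens to 85 mm and grips with 20 to 120 N. Pads are 22 mm wide; open, the fingers measure 114 mm over their backs; the gripper's body (76 mm by 85 mm) begins 54 mm behind the grasp point. The pads swing forward as they close: fully open they stand 13 mm farther back than shut.
Start: joints at [1.146, 0.276, -0.026, 1.268, 0, 1.467], TCP at [0.198, 0.593, 0.304] pointing down, gripper open.
Joint ranges: [-3.12, 3.12], [-0.85, 1.88], [-1.08, 1.24], [-1.95, 2.15], [-1.57, 1.53], [-3.14, 3.14]. Speed limits (rad/s): [2.57, 2.57, 3.14, 3.14, 3.14, 3.14].

INTERFACE

Orientations are given as a unit quaternion [x, y, z, w].
In Python, from workcell import get_state, get_image, camera_info, order, silhouettes, place_of gives the robot as it stands. The module is installed in compiled form; this text tells all that it offers.
- The arm moves only by the tool step_arm, never from a script. Its argument "series" is text: rows parted by semicolons, each of 5 numbers parted by spaces: the shift along the world's x, y, z in mm, then the turn about the world's z in rad, then the finger opening in mm, from 0 to 85.4. A call has 1 to 10 rows; each row shifts and turns the commanded pose from where the row before left it; what a row does not reach is not made up. A row lasts 1/8 s, in which the tool goes at most 62.5 mm and 10.7 degrees, less where a joint would pass 70% of its speed; a pose out of reach is approached as far as the arm can. A call with a gripper value outside its range is refused whole. The fingers move at their own pace and stop on an object; the grip force is fixed at half the most. Time passes only in rows, so rows that do not move let the fingers close. It gives the time, the measured TCP pose, the force, the opening and the grip force at its end, in the units of the state.
- get_state(): the state, without advancing time (a new reading comes with each control period).
- get_image(name): name is "scene" or "top" or "wrist"; returns (picture, depth): 384x512x3 uint8, red, green, blue; 384x512 float32, m along the optical axis (not along the pixel's ray), 0 where there is no reading.
- camera_info(name): a dict with "camera_matrix" (3x3 intrinsics, pixels), "cam_to_world" (4x4, takes a point from camera to world coordinates). Camera axes: x right, y down, z forward; pixel columns grow to the right and rows downward; lengths in m; the calibration is good to about 2 mm. A picture is of the moment at which its call begins: read the wrist's pose just before it. camera_info takes no time and is no camera call; for the wrist camera it gives the pose at the moment of the call.
- order.close_job(): hands the job in; it is judged then, once.
Trained networks look in the newest picture that a camera, given by its name, has taken for a name from the list of things; names that differ only in an ending like _2 or _b are one class to them, and where a whole thing is asked for, a point or a joint stands for the part that bears it (a point fixed in the world has none). Each returns a list of dicts, best first, with "confidence" (0 to 1); they miss things now and then, are a little off and sometimes report something else, mostly with a low value. They report only what shows in the picture. A call takes as long as a camera call.
- silhouettes(camera, thing): "mask" (384x512 bool, what is visible of it) and "position" ([row, column] in pixels, amid what is visible of it).
- place_of(camera, thing): "position" ([row, column] in pixels: a listed point, or the origin of a listed thing).
The state is a dict: "clock": time; "joints": joint angles; "qvel": joint speeds; "joint_torque": joint torques, N m; "tool_pos": TCP position; "orientation": TCP orientation; "wrist_force": force on the tool from outside, world axes, zero at the start; "ft_torque": the same for the moment, N m; "grip_width": finger opening in m; "finger_force": force on a finger pad.
Only numpy, scipy, OpenCV 4.12 (cv2) and the standard library are available. Lean on these libraries where they do the work, as an engineer would, in place of code of your own. Each camera call takes 0.05 s, during which the arm holds its last target. There are 200 camera calls.

TASK

Put the four loose tools away, each in the wide lane of the tray that already holds its kind: the two punches one to a cell, the tweezers and the graver in theirs. Lay each one flat on the tray floor along the lane, with the points of the tweezers and of the graver turned the same way as those already there, and do not shift the tools that are put away already.

Things in the scene. Friction and masses are not known exactly. Their poses are not given: they have to be found in the camera images.
- thick_punch: the thicker of the two loose doming punches: plain steel bar, 72 mm long, swelling to a 15 mm wide head at one end, 12 mm high, 60 g. Origin: middle of the underside; its length is along y
- thin_punch: the thinner loose doming punch: plain steel bar, 72 mm long, 11 mm wide, 10 mm high, 60 g. Origin: middle of the underside; its length is along y. The four loose tools lie between the vice (124 mm high) and a tall wooden divider with a thin rail 83 mm above the bench; left of the divider a lamp tube hangs 240 to 300 mm above the bench, so come in near the robot
- tweezers: the loose pair of steel tweezers lying on edge, closed: 145 mm long, 10 mm wide at the broadest, 9 mm high, 20 g, rigid. Origin: middle of the underside; length along y, the joined end at +y, the points at -y; may be gripped across its middle
- graver: the loose graver: round wooden mushroom handle (24 mm thick, from y = 8 to 52 mm) and a thin 4 mm steel blade with its point at y = -52 mm; 103 mm long, 25 mm wide, 24 mm high, 40 g. Origin: middle of the underside, 12 mm below the blade's axis; grip it on the handle, about y = 25 mm
- punch_tray: black-lined wooden tray 196 x 114 mm, fixed, walls 6 thick, 20 high; floor 6 above bench. Origin: underside, middle of outer edge of the end with a notch; it runs to y = -196 (plain end). A rail at x 17 to 21, 9 high over the floor, parts the free wide lane (x -51 to 17, y -6 to -190) from the narrow one, where a punch lies. A bar at y = -98, 9 high, makes 2 cells 90 long, middles y -51, -145
- tweezers_tray: black-lined wooden tray 196 x 114 mm, fixed, walls 6 thick, 20 high; floor 6 above bench. Origin: underside, middle of outer edge of the end with a notch; it runs to y = -196 (plain end). A rail at x 17 to 21, 9 high over the floor, parts the free wide lane (x -51 to 17, y -6 to -190) from the narrow one, where tweezers lie, points toward the plain end
- graver_tray: black-lined wooden tray 196 x 114 mm, fixed, walls 6 thick, 20 high; floor 6 above bench. Origin: underside, middle of outer edge of the end with a notch; it runs to y = -196 (plain end). A rail at x 17 to 21, 9 high over the floor, parts the free wide lane (x -51 to 17, y -6 to -190) from the narrow one, where a graver lies, point toward the plain end
- stored_punch: the punch that is put away already, like the thicker loose one, lying in the narrow lane of punch_tray. Origin: middle of the underside; length along y
- stored_tweezers: the tweezers that are put away already, like the loose pair, lying in the narrow lane of tweezers_tray. Origin: middle of the underside; points at -y
- stored_graver: the graver that is put away already, like the loose one, lying in the narrow lane of graver_tray. Origin: middle of the underside, handle at +y, point at -y

How it is judged:
By the outcome, as a careful person would: the job done as asked, in the order asked, and still so for the second after the job is handed in, with the robot touching nothing.
It also fails if it takes over 106 s, if anything falls off the work surface, if the arm or the gripper's body presses on something with over 40 N, if the wrist force passes 120 N, or if a joint passes its speed limit or range.

## Working session

There is one attempt and no reset: what is moved stays moved. The work goes in short steps, Python scripts to look and compute and a tool call to move; the robot and the scene stay as the last step left them, time stands still between calls to the robot, and variables do not carry over. Pictures are saved under pics/ and viewed, at most 14 in all, crops included, and the job is handed in when it is done.

Besides the shell and the picture viewer there is one more tool, called after "Emit:" as name(argument=value, ...) on one line, values as JSON. step_arm: Moves the arm, as the interface text tells. Its arguments: {"type":"object","properties":{"series":{"type":"string"}},"required":["series"]}

```bash
mkdir -p pics; cat > h.py <<'E'
import numpy as np, cv2
from workcell import *
def grab(n):
    ci=camera_info(n); im,d=get_image(n); return im,d,np.array(ci["camera_matrix"]),np.array(ci["cam_to_world"])
def world(r,c,z,K,T):
    p=np.linalg.solve(K,np.array([c,r,1.]))*z; return (T@np.append(p,1))[:3]
def cloud(d,K,T):
    r,c=np.indices(d.shape); P=np.stack([c,r,np.ones_like(r)],-1)@np.linalg.inv(K).T*d[...,None]
    return P@T[:3,:3].T+T[:3,3]
def save(n,im): cv2.imwrite("pics/"+n,cv2.cvtColor(im,cv2.COLOR_RGB2BGR))
E
python3 - <<'E'
from h import *
s=get_state(); print(s)
for n in ["top","scene","wrist"]:
    im,d,K,T=grab(n); save(n+"0.png",im); print(n,K[0,0],T[:3,3].round(3),T[:3,2].round(2)); np.savez(n+"0.npz",im=im,d=d,K=K,T=T)
    C=cloud(d,K,T)
    for t in ["thick_punch","thin_punch","tweezers","graver","punch_tray","tweezers_tray","graver_tray","stored_punch","stored_tweezers","stored_graver"]:
        for o in silhouettes(n,t)[:3]:
            m=o["mask"]&(d>0); p=C[m]
            print(t,round(o["confidence"],2),np.round(o["position"]),m.sum(),np.median(p,0).round(3) if m.any() else "",p[:,2].max().round(3) if m.any() else "")
E
```

```text
{'clock': 0.0, 'joints': array([ 1.14556860e+00,  2.77120452e-01, -2.79152719e-02,  1.26798865e+00,
        2.58351658e-06,  1.46742447e+00]), 'qvel': array([ 0.00068027, -0.00097772,  0.00042727,  0.00030935,  0.00042213,
       -0.00115496]), 'joint_torque': array([ 1.13554641e-03, -4.45506012e+01,  2.95203888e+01,  1.64528098e-02,
       -6.75962838e-05, -1.05594424e-05]), 'tool_pos': array([0.19743605, 0.59233256, 0.30275111]), 'orientation': array([ 1.60234123e-01,  9.87078409e-01, -1.07500372e-03, -2.92267475e-04]), 'wrist_force': array([ 0.32699197, -0.39347501, -0.71095679]), 'ft_torque': array([ 0.01434249, -0.00510076,  0.05302938]), 'finger_force': 0.0, 'grip_width': 0.08522018327832062}
top 417.7054089317835 [ 0.45  -0.156  0.962] [ 0.11  0.01 -0.99]
thick_punch 0.72 [228. 159.] 150 [0.474 0.064 0.009] 0.013
thin_punch 0.47 [253. 154.] 147 [0.419 0.065 0.009] 0.015
tweezers 0.56 [176. 148.] 42 [0.586 0.102 0.005] 0.012
graver 0.54 [205. 178.] 233 [0.534 0.023 0.02 ] 0.028
punch_tray 0.78 [179. 346.] 4125 [ 0.609 -0.355  0.007] 0.026
graver_tray 0.68 [250. 344.] 4462 [ 0.439 -0.349  0.006] 0.028
stored_punch 0.51 [159. 323.] 126 [ 0.642 -0.306  0.015] 0.022
stored_tweezers 0.73 [177. 347.] 4261 [ 0.609 -0.355  0.007] 0.026
stored_tweezers 0.58 [132. 228.] 95 [ 0.709 -0.088  0.011] 0.018
stored_graver 0.8 [232. 338.] 225 [ 0.477 -0.336  0.026] 0.034
stored_graver 0.72 [228. 162.] 180 [0.474 0.06  0.008] 0.013
scene 447.566247521693 [-0.078 -0.731  0.542] [ 0.64  0.59 -0.5 ]
graver 0.72 [273. 294.] 4720 [ 0.434 -0.362  0.006] 0.022
tweezers_tray 0.58 [185. 281.] 2122 [ 0.669 -0.15   0.007] 0.021
stored_punch 0.73 [215. 336.] 128 [ 0.639 -0.32   0.013] 0.018
stored_tweezers 0.78 [180. 287.] 225 [ 0.704 -0.125  0.011] 0.016
stored_graver 0.83 [256. 302.] 376 [ 0.472 -0.348  0.02 ] 0.03
wrist 331.3158466607183 [0.119 0.619 0.373] [ 0.31 -0.1  -0.95]
```

```bash
python3 - <<'E'
from h import *
a=np.load("top0.npz");im=a["im"]
save("top_z.png",cv2.resize(im[90:310,90:390],(800,586),interpolation=cv2.INTER_CUBIC))
C=cloud(a["d"],a["K"],a["T"])
# obstacles height map: tall stuff
tall=C[...,2]>0.04
n,l,st,c=cv2.connectedComponentsWithStats(tall.astype(np.uint8))
for i in range(1,n):
    if st[i,4]>25:
        p=C[l==i];print(st[i],p.min(0).round(3),p.max(0).round(3))
E
```

```text
[  279     0   233   117 17084] [ 0.45  -0.729  0.04 ] [ 0.972 -0.156  0.962]
[   34    29   131   317 12286] [ 0.236 -0.156  0.04 ] [0.883 0.291 0.962]
[200  87  26  26 388] [ 0.45  -0.156  0.041] [ 0.8   -0.02   0.962]
[   0   89   51   54 2417] [ 0.45  -0.156  0.214] [0.698 0.292 0.962]
[ 208  194   47   91 2410] [ 0.365 -0.156  0.04 ] [ 0.55  -0.054  0.962]
```

View pics/scene0.png

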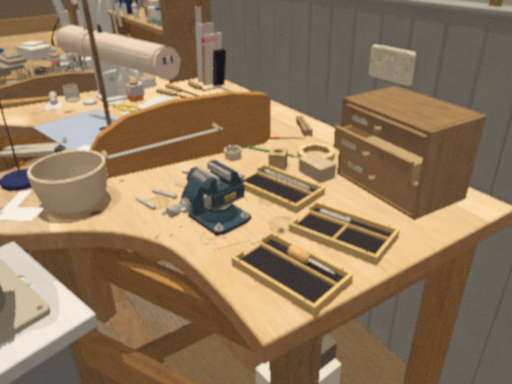

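View pics/top_z.png

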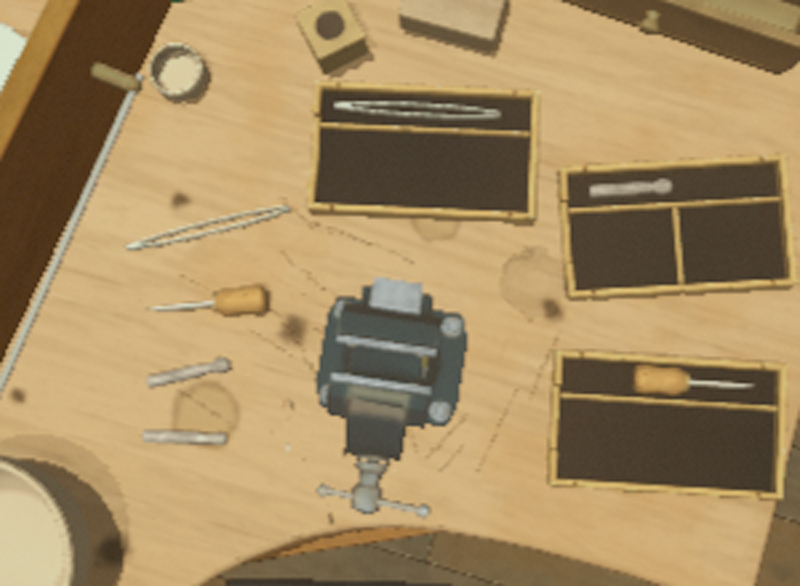

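View pics/top0.png

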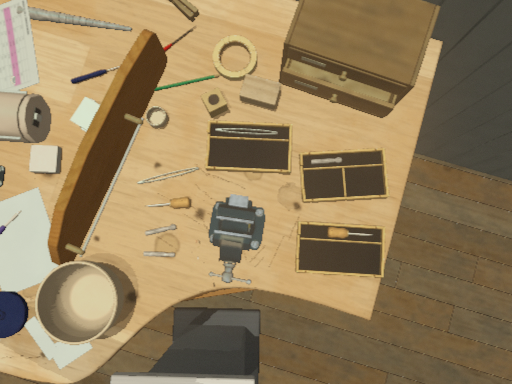

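Left-hand side (top0): divider from (50,250) to (165,40), bowl at (80,300), lamp at (20,117). The loose tools are around cols 145–190, rows 175–255, with the vice at (235,225). The graver's point faces left (+y), so it needs a half turn. Trays have the narrow lane at +x, so the notch end faces +y.

```bash
python3 - <<'E'
from h import *
H={}
for n in["top","scene"]:
    a=np.load(n+"0.npz");C=cloud(a["d"],a["K"],a["T"])[a["d"]>0]
    for p in C:
        k=(int(np.floor(p[0]/.05)),int(np.floor(p[1]/.05)));H[k]=max(H.get(k,0),p[2])
print("x\\y",[round(.05*j,2) for j in range(14,-11,-1)])
for i in range(17,3,-1): print(round(i*.05,2),[int(1000*H.get((i,j),-.001)) for j in range(14,-11,-1)])
a=np.load("top0.npz")
C=cloud(a["d"],a["K"],a["T"])
im,d,K,T=grab("top")
for t in ["thick_punch","thin_punch","tweezers","graver","stored_tweezers","stored_punch","stored_graver"]:
    o=silhouettes("top",t)
    for q in o[:2]:
        m=q["mask"]&(d>0);P=C[m]
        if m.sum()>1000: continue
        xy=P[:,:2];c,(w,h),ang=cv2.minAreaRect((xy*1000).astype(np.float32));
        v=np.linalg.svd(xy-xy.mean(0))[2][0]
        print(t,round(q["confidence"],2),np.round(c),round(w),round(h),"axis",v.round(3), np.percentile(P[:,2],[50,90]).round(3), [np.round(x["position"]) for x in place_of("top",t)[:1]])
E
```

```text
x\y [0.7, 0.65, 0.6, 0.55, 0.5, 0.45, 0.4, 0.35, 0.3, 0.25, 0.2, 0.15, 0.1, 0.05, 0.0, -0.05, -0.1, -0.15, -0.2, -0.25, -0.3, -0.35, -0.4, -0.45, -0.5]
0.85 [77, 4, 4, -1, -1, 15, 26, 36, 6, 5, 9, 8, -1, 160, 5, 22, 23, 23, 5, 209, 208, 208, 209, 209, 209]
0.8 [75, 10, 10, -1, -1, 12, 23, 35, 6, 14, 14, 4, 169, 166, 10, 10, 25, 41, 208, 209, 209, 209, 208, 209, 208]
0.75 [11, 11, 12, -1, 0, 9, 18, 26, 4, 43, 45, -1, 176, 168, 5, 49, 49, 43, 143, 146, 206, 209, 209, 209, 207]
0.7 [3, 2, 4, 0, 0, 0, 0, -1, 4, 45, 46, 175, 177, 97, 5, 48, 46, 24, 23, 23, 5, 142, 146, 204, 6]
0.65 [295, 382, 326, 385, 297, 297, 298, 298, 298, 303, 301, 179, 176, 99, 5, 18, 17, 17, 17, 23, 23, 25, 23, 23, 4]
0.6 [287, 289, 294, 289, 292, 295, 295, 296, 298, 301, 302, 179, 93, 9, 11, 23, 23, 21, 23, 22, 22, 22, 17, 23, 19]
0.55 [4, 3, 4, 4, 3, 404, 7, 19, 22, 2, 173, 176, 90, 12, 10, 5, 4, 5, 5, 6, 23, 23, 23, 24, 20]
0.5 [3, 4, 5, 4, 4, 5, 8, 11, 8, 0, 168, 169, 10, 15, 27, 23, 126, 125, 123, 18, 22, 19, 10, 4, 5]
0.45 [4, 3, 3, 15, 15, 6, 14, 12, 9, 140, 157, 85, 4, 13, 12, 14, 127, 127, 122, 22, 23, 33,
[... 344 characters left out ...]
9, 99, 99, 3, 1, 0, 0, -1, -1, -1, -1, -1, 2, 3, -1]
0.2 [-1, -1, -1, -1, -1, -1, 23, 24, 5, 96, 100, 100, 3, 0, 0, 0, 0, 0, 0, 0, 0, 0, 0, -1, -1]
thick_punch 0.5 [475.  62.] 11 62 axis [ 0.251 -0.968] [0.009 0.011] [array([230., 162.])]
thin_punch 0.45 [429. -30.] 16 254 axis [ 0.086 -0.996] [0.009 0.011] [array([254., 160.])]
tweezers 0.64 [600.  55.] 8 139 axis [-0.27   0.963] [0.006 0.01 ] [array([172., 169.])]
graver 0.72 [508. -57.] 226 37 axis [0.282 0.959] [0.021 0.024] [array([209., 168.])]
stored_tweezers 0.5 [ 589. -106.] 139 261 axis [-0.078 -0.997] [0.01  0.016] [array([133., 245.])]
stored_graver 0.64 [ 478. -338.] 22 48 axis [-0.042 -0.999] [0.027 0.031] [array([231., 350.])]
```

```bash
python3 - <<'E'
from h import *
a=np.load("scene0.npz");C=cloud(a["d"],a["K"],a["T"]);m=(a["d"]>0)&(C[...,2]>.2)&(C[...,0]<.68)&(C[...,1]<.8)&(C[...,1]>0)
P=C[m]
for z in np.arange(.2,.7,.04):
    q=P[(P[:,2]>=z)&(P[:,2]<z+.04)]
    if len(q): print(round(z,2),len(q),q.min(0).round(2),q.max(0).round(2))
print(get_state()["clock"])
E
```

```text
0.2 608 [0.28 0.22 0.2 ] [0.68 0.8  0.24]
0.24 1706 [0.58 0.22 0.24] [0.68 0.8  0.28]
0.28 1296 [0.58 0.22 0.28] [0.68 0.8  0.32]
0.32 134 [0.58 0.46 0.32] [0.68 0.65 0.36]
0.36 125 [0.58 0.46 0.36] [0.68 0.69 0.4 ]
0.4 13 [0.58 0.46 0.4 ] [0.59 0.47 0.4 ]
2.35
```

Emit:
step_arm(series="0 0 40 0 85; 0 0 40 0 85; 26 -48 0 -0.12 85; 26 -48 0 -0.12 85; 26 -48 0 -0.12 85; 26 -48 0 -0.12 85; 20 -50 0 -0.12 85; 20 -50 0 -0.12 85; 20 -50 0 -0.12 85; 20 -50 0 -0.12 85")

```text
clock: 3.6
tool_pos: [0.382, 0.1993, 0.3842]
orientation: [0.599, 0.8, 0.0, 0.0]
wrist_force: [-0.1, 0.1, 0.0]
grip_width: 0.0851
finger_force: 0.0
```

Emit:
step_arm(series="20 -50 -15 0 85; 40 -40 -20 0 85; 40 -30 -20 0 85; 0 -10 -10 0 85; 0 0 0 0 85")

```text
clock: 4.22
tool_pos: [0.4806, 0.0705, 0.3179]
orientation: [0.598, 0.801, -0.001, -0.001]
wrist_force: [-1.4, 0.6, 0.0]
grip_width: 0.085
finger_force: 0.0
```

```bash
cat > look.py <<'E'
from h import *
import sys
def look(n,names,tag,cam="wrist"):
    im,d,K,T=grab(cam); C=cloud(d,K,T); np.savez(tag+".npz",im=im,d=d,K=K,T=T); save(tag+".png",im)
    for t in names:
        for q in silhouettes(cam,t)[:2]:
            m=q["mask"]&(d>0);P=C[m]
            if m.sum()<20: continue
            z0=P[:,2];xy=P[:,:2];c,(w,h),_=cv2.minAreaRect((xy*1000).astype(np.float32))
            mu=xy.mean(0);v=np.linalg.svd(xy-mu)[2][0];v*=np.sign(v[1]);s=(xy-mu)@v;u=(xy-mu)@[-v[1],v[0]]
            print(t,round(q["confidence"],2),"px",np.round(q["position"]),len(P),"ctr",np.round(c),round(w),round(h),"axang",np.arctan2(-v[0],v[1]).round(3),"z",(1000*np.percentile(z0,[5,50,95])).round())
            e=[(mu+v*k)for k in(s.min(),s.max())];print("   ends",(1000*np.array(e)).round(), "width by s",[round(1000*np.ptp(u[(s>=a)&(s<=b)])) if((s>=a)&(s<=b)).any() else 0 for a,b in zip(np.linspace(s.min(),s.max(),9)[:-1],np.linspace(s.min(),s.max(),9)[1:])])
    print(get_state()["clock"],get_state()["tool_pos"].round(4))
look(0,sys.argv[2].split(","),sys.argv[1])
E
python3 look.py w1 thick_punch,thin_punch,tweezers,graver; python3 - <<'E'
from h import *
a=np.load("w1.npz");C=cloud(a["d"],a["K"],a["T"]);P=C[(a["d"]>0)]
print("bench z",np.median(P[(abs(P[:,2])<.012)][:,2]))
m=(P[:,2]>.05)&(P[:,2]<.11)&(P[:,1]>.03)&(P[:,0]>.35)
for x in np.arange(.36,.72,.03):
    q=P[m&(abs(P[:,0]-x)<.01)]
    if len(q):print(round(x,2),q.min(0).round(3),np.median(q,0).round(3))
m=(P[:,2]>.04)&(P[:,2]<.14)&(P[:,1]<.0)&(P[:,1]>-.25)
for x in np.arange(.36,.6,.03):
    q=P[m&(abs(P[:,0]-x)<.01)]
    if len(q):print("vice",round(x,2),q.max(0).round(3))
E
```

```text
thick_punch 0.85 px [157. 246.] 575 ctr [472.  64.] 13 70 axang 0.25 z [ 0.  9. 11.]
   ends [[481.  30.]
 [464.  98.]] width by s [13, 12, 11, 11, 11, 11, 10, 11]
tweezers 0.67 px [191. 345.] 708 ctr [600.  54.] 13 144 axang 0.274 z [-0.  6.  9.]
   ends [[618. -16.]
 [579. 123.]] width by s [6, 9, 11, 13, 11, 10, 9, 5]
graver 0.69 px [205. 284.] 780 ctr [530.  42.] 26 91 axang 0.106 z [11. 20. 23.]
   ends [[536.  -1.]
 [527.  88.]] width by s [28, 26, 22, 21, 3, 3, 6, 3]
4.475 [0.4814 0.0718 0.3199]
bench z -0.0004769652120657497
0.36 [0.35  0.13  0.057] [0.361 0.137 0.095]
0.39 [0.38  0.15  0.056] [0.393 0.17  0.094]
0.42 [0.421 0.202 0.075] [0.427 0.205 0.077]
0.45 [0.44  0.19  0.076] [0.45  0.197 0.08 ]
0.48 [0.47  0.179 0.05 ] [0.483 0.189 0.081]
0.51 [0.5   0.166 0.05 ] [0.51  0.21  0.083]
0.54 [0.53  0.154 0.05 ] [0.54  0.198 0.085]
0.57 [0.56  0.142 0.05 ] [0.57  0.186 0.086]
0.6 [0.59 0.13 0.05] [0.6   0.174 0.088]
0.63 [0.62  0.118 0.05 ] [0.63  0.162 0.089]
0.66 [0.65  0.107 0.05 ] [0.66 0.15 0.09]
0.69 [0.68  0.094 0.05 ] [0.693 0.136 0.093]
vice 0.36 [ 0.37  -0.084  0.077]
vice 0.39 [ 0.385 -0.055  0.058]
vice 0.42 [ 0.43  -0.078  0.107]
vice 0.45 [ 0.46  -0.065  0.125]
vice 0.48 [ 0.49  -0.07   0.123]
vice 0.51 [ 0.52  -0.073  0.125]
vice 0.54 [ 0.55  -0.086  0.095]
```

View pics/w1.png

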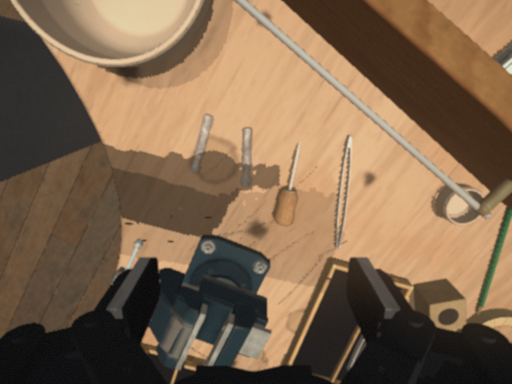

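```bash
python3 - <<'E'
from h import *
a=np.load("w1.npz");C=cloud(a["d"],a["K"],a["T"]);im=a["im"]
A=cv2.resize(im[125:260,310:380],(415,800)[:2],interpolation=cv2.INTER_CUBIC); A=cv2.resize(im[128:256,315:375],(281,600),interpolation=cv2.INTER_CUBIC)
b=np.load("top0.npz")["im"]; B=cv2.resize(b[118:190,130:290],(519,300),interpolation=cv2.INTER_CUBIC)
s=np.load("scene0.npz")["im"]; S=cv2.resize(s[165:205,250:330],(519,300),interpolation=cv2.INTER_CUBIC)
save("tw.png",np.hstack([A,np.vstack([B,S])[:600]]))
m=(a["d"]>0)&(C[...,2]>.005)&(C[...,2]<.03)&(C[...,1]>-.03)&(C[...,1]<.13)&(C[...,0]>.38)&(C[...,0]<.65)
n,l,st,c=cv2.connectedComponentsWithStats(m.astype(np.uint8))
for i in range(1,n):
    if st[i,4]>60:
        P=C[l==i];xy=P[:,:2];mu=xy.mean(0);v=np.linalg.svd(xy-mu)[2][0];v*=np.sign(v[1]);s=(xy-mu)@v;u=(xy-mu)@[-v[1],v[0]]
        print(c[i].round(),st[i,4],"mid",(1000*(mu+v*(s.min()+s.max())/2)).round(1),"L",np.ptp(s).round(3),"ang",np.arctan2(-v[0],v[1]).round(3),"z",np.percentile(P[:,2],[50,95]).round(4))
        print([round(1000*np.ptp(u[(s>=x)&(s<=y)])) for x,y in zip(np.linspace(s.min(),s.max(),9)[:-1],np.linspace(s.min(),s.max(),9)[1:])])
# trays from top cam
a=np.load("top0.npz");C=cloud(a["d"],a["K"],a["T"])
P=C[(a["d"]>0)]
print("top bias bench",np.median(P[(abs(P[:,2])<.015)&(P[:,0]>.4)&(P[:,1]<.1)&(P[:,1]>-.2)][:,2]))
for nm,x0,x1,y0,y1 in [("tw",.57,.73,-.20,.02),("pu",.53,.68,-.47,-.22),("gr",.36,.52,-.46,-.22)]:
    m=(a["d"]>0)&(C[...,2]>.013)&(C[...,2]<.032)&(C[...,0]>x0)&(C[...,0]<x1)&(C[...,1]>y0)&(C[...,1]<y1)
    n,l,st,_=cv2.connectedComponentsWithStats(m.astype(np.uint8),connectivity=8); i=1+st[1:,4].argmax()
    r=cv2.minAreaRect((1000*C[l==i][:,:2]).astype(np.float32)); print(nm,st[i,4],r, C[l==i][:,2].max())
E
```

```text
[201. 143.] 530 mid [418.2  63.9] L 0.07 ang -0.009 z [0.0088 0.0105]
[10, 9, 9, 11, 10, 10, 10, 11]
[246. 157.] 518 mid [472.8  63.7] L 0.07 ang 0.255 z [0.0087 0.0106]
[12, 12, 8, 10, 10, 10, 10, 10]
[343. 191.] 431 mid [598.8  52.3] L 0.146 ang 0.274 z [0.0077 0.0094]
[7, 9, 11, 11, 11, 10, 9, 5]
[287. 200.] 825 mid [531.2  50.2] L 0.102 ang 0.103 z [0.0194 0.0231]
[24, 22, 23, 18, 4, 4, 3, 2]
top bias bench 0.0005742524330328846
tw 242 ((724.0708618164062, -116.098388671875), (27.7486515045166, 165.32139587402344), 6.935131072998047) 0.024637820894479412
pu 737 ((610.7251586914062, -350.6632385253906), (114.50602722167969, 197.17694091796875), 4.907035827636719) 0.02557108894494242
gr 977 ((441.14654541015625, -343.971435546875), (197.0653076171875, 113.9775161743164), 87.88639068603516) 0.0317742300667323
```

View pics/tw.png

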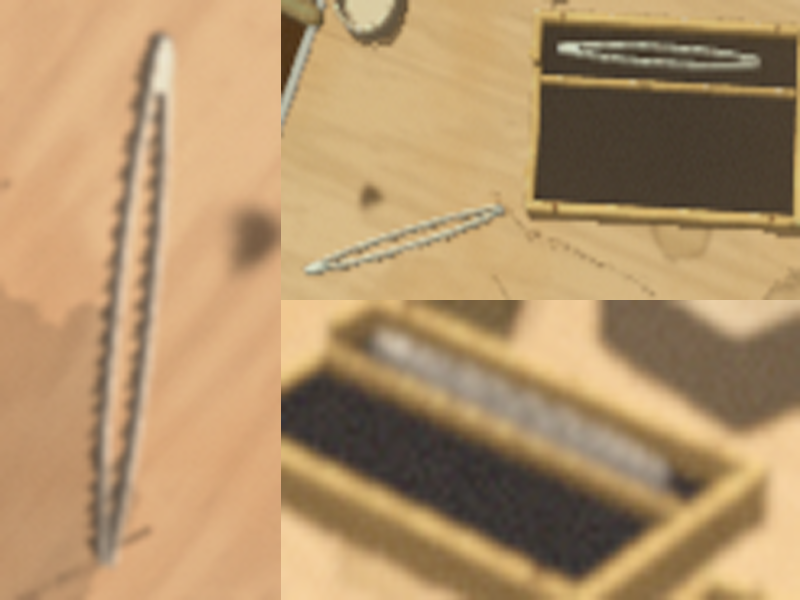

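The solid joined end of the tweezers is at +y on both the loose and the stored pair, so the tweezers need no flip. The graver does need one. Thin punch first.

Emit:
step_arm(series="-32 -5 -20 -0.15 35; -32 -6 -40 -0.148 35; 0 0 -60 0 35; 0 0 -60 0 35; 0 0 -43 0 35; 0 0 -15 0 35; 0 0 -5 0 35; 0 0 0 0 35")

```text
clock: 5.48
tool_pos: [0.4183, 0.0603, 0.0766]
orientation: [0.71, 0.704, 0.0, 0.0]
wrist_force: [0.7, 0.4, 0.8]
grip_width: 0.035
finger_force: 0.0
```

```bash
python3 - <<'E'
from h import *
im,d,K,T=grab("wrist"); save("w2.png",im); s=get_state(); print(s["tool_pos"],s["orientation"],s["wrist_force"])
E
```

```text
[0.41868932 0.06017711 0.07694228] [0.71005607 0.70414424 0.00080303 0.00079527] [-0.41988085 -0.7452576   0.01429578]
```

View pics/w2.png

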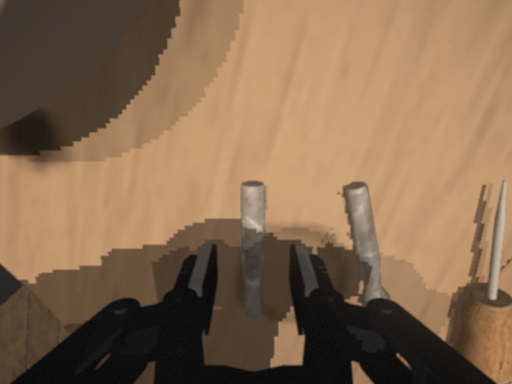

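The thin punch, at (253,245), is centred between the fingers. Closing.

Emit:
step_arm(series="0 0 0 0 5; 0 0 0 0 5; 0 0 0 0 5; 0 0 0 0 5; 0 0 30 0 5; 0 0 50 0 5; 0 0 50 0 5")

```text
clock: 6.4
tool_pos: [0.4173, 0.0599, 0.2075]
orientation: [0.71, 0.704, -0.0, -0.0]
wrist_force: [0.6, -0.1, 0.0]
grip_width: 0.0077
finger_force: 58.9
```

Emit:
step_arm(series="0 0 55 0 5; 10 -50 30 0 5; 20 -55 8 0 5; 20 -55 0 0 5; 25 -50 0 0 5; 28 -50 0 0 5; 0 0 0 0 5")

```text
clock: 7.28
tool_pos: [0.5223, -0.2036, 0.2989]
orientation: [0.712, 0.702, 0.0, 0.001]
wrist_force: [-0.2, 1.2, -0.3]
grip_width: 0.0077
finger_force: 59.0
```

```bash
cat > tray.py <<'E'
from h import *
import sys
from scipy.optimize import least_squares
im,d,K,T=grab("wrist"); C=cloud(d,K,T); save(sys.argv[1]+".png",im); np.savez(sys.argv[1]+".npz",im=im,d=d,K=K,T=T)
dist=None
for nm,g in [("tw",(665,-105,-.05)),("pu",(610.7,-350.7,.086)),("gr",(441.1,-344,-.037))]:
    c,s=np.cos(g[2]),np.sin(g[2]); Q=(C[d>0]-[g[0]/1e3,g[1]/1e3,0]); q=Q[:,:2]@np.array([[c,-s],[s,c]])
    m=(abs(q[:,0])<.075)&(abs(q[:,1])<.115); z=Q[m,2]; W=1000*Q[m][:,:2]; 
    w=W[(z>.022)&(z<.029)]
    fl=q[m]; inn=(fl[:,0]>-.04)&(fl[:,0]<.01)&(abs(fl[:,1])<.08)&(abs(fl[:,1])>.01)
    print(nm,"wall pts",len(w),"z wall",np.median(z[(z>.02)&(z<.03)]).round(4) if len(w) else 0,"floor z",np.median(z[inn]).round(4) if inn.any() else 0)
    if len(w)<80: continue
    def f(p):
        c,s=np.cos(p[2]),np.sin(p[2]); u=np.c_[(w[:,0]-p[0])*c+(w[:,1]-p[1])*s,-(w[:,0]-p[0])*s+(w[:,1]-p[1])*c]
        a=abs(u); dx,dy=a[:,0]-54,a[:,1]-95   # wall centre lines, 114x196, 6 thick
        return np.minimum(np.hypot(dx,np.maximum(dy,0)),np.hypot(dy,np.maximum(dx,0)))
    r=least_squares(f,[0,0,g[2]],loss="soft_l1",x_scale=[1,1,.01]);p=r.x
    e=f(p);print("   centre",round(p[0]+g[0],1),round(p[1]+g[1],1),"yaw",p[2].round(4),"med res",np.median(e).round(2))
print(get_state()["tool_pos"].round(4),get_state()["clock"])
E
python3 tray.py w3
```

```text
tw wall pts 0 z wall 0 floor z 0.0053
pu wall pts 0 z wall 0 floor z 0.0053
gr wall pts 120 z wall 0.0215 floor z 0.0054
   centre 424.4 -279.0 yaw -0.177 med res 1.48
[ 0.521  -0.2016  0.2987] 7.325
```

View pics/w3.png

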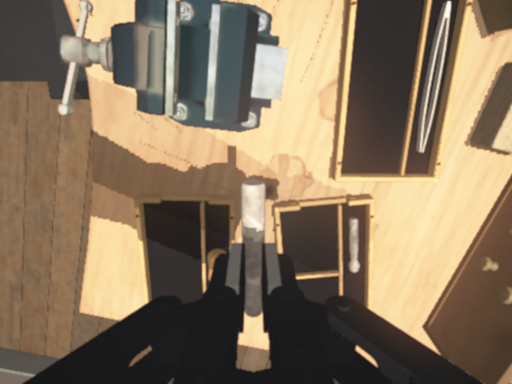

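```bash
sed -i 's/z>.022)&(z<.029/z>.0175)\&(z<.0235/; s/^im,d,K,T=grab("wrist");/im,d,K,T=(lambda a:[a[k] for k in("im","d","K","T")])(np.load(sys.argv[1]+".npz")) if len(sys.argv)>2 else grab("wrist");/' tray.py
python3 tray.py w3 old; python3 tray.py top0 old
```

```text
tw wall pts 1924 z wall 0.0203 floor z 0.0053
   centre 669.9 -125.4 yaw -0.0184 med res 1.32
pu wall pts 943 z wall 0.0202 floor z 0.0053
   centre 609.2 -351.7 yaw 0.0817 med res 1.37
gr wall pts 975 z wall 0.0215 floor z 0.0054
   centre 440.4 -344.8 yaw -0.0359 med res 1.47
[ 0.521  -0.2016  0.2987] 7.325
tw wall pts 430 z wall 0.0213 floor z 0.006
   centre 670.7 -131.6 yaw -0.0161 med res 1.52
pu wall pts 547 z wall 0.0211 floor z 0.006
   centre 610.2 -350.2 yaw 0.087 med res 1.47
gr wall pts 626 z wall 0.0219 floor z 0.0057
   centre 440.6 -343.5 yaw -0.0382 med res 1.64
[ 0.521  -0.2016  0.2987] 7.325
```

Emit:
step_arm(series="19 -51 0 0.05 5; 19 -51 -20 0.045 5; 19 -51 -30 0 5; 19 -50 -40 0 5; 0 0 -50 0 5; 0 0 -50 0 5; 0 0 -20 0 5; 0 0 -6 0 5; 0 0 0 0 5; 0 0 0 0 5")

```text
clock: 8.57
tool_pos: [0.5969, -0.4008, 0.0883]
orientation: [0.676, 0.737, 0.0, 0.002]
wrist_force: [-0.6, -0.6, -0.5]
grip_width: 0.0076
finger_force: 59.0
```

Emit:
step_arm(series="0 0 -5 0 5; 0 0 0 0 5")

```text
clock: 8.82
tool_pos: [0.5968, -0.4009, 0.0832]
orientation: [0.676, 0.737, 0.0, 0.002]
wrist_force: [-0.2, 0.9, 5.8]
grip_width: 0.0078
finger_force: 59.9
```

Emit:
step_arm(series="0 0 1 0 22; 0 0 0 0 22; 0 0 0 0 22; 0 0 20 0 22; 0 0 60 0 22; 0 0 60 0 35; 0 50 60 0 35")

```text
clock: 9.7
tool_pos: [0.5962, -0.3623, 0.2743]
orientation: [0.677, 0.736, 0.0, 0.003]
wrist_force: [1.5, 0.1, 0.3]
grip_width: 0.0351
finger_force: 0.0
```

```bash
cat > inl.py <<'E'
from h import *
import sys
# tools found in a lane: python3 inl.py tag cx cy yaw
tag,cx,cy,yaw=sys.argv[1],*map(float,sys.argv[2:5])
im,d,K,T=grab("wrist"); C=cloud(d,K,T); save(tag+".png",im); np.savez(tag+".npz",im=im,d=d,K=K,T=T)
c,s=np.cos(yaw),np.sin(yaw);Q=1000*C-[cx,cy,0]; u=Q[...,0]*c+Q[...,1]*s; v=-Q[...,0]*s+Q[...,1]*c
m=((d>0)&(u>-48)&(u<50)&(abs(v)<90)&(Q[...,2]>9.5)&(Q[...,2]<40)).astype(np.uint8)
n,l,st,ct=cv2.connectedComponentsWithStats(m)
for i in range(1,n):
    if st[i,4]>40:
        P=np.c_[u[l==i],v[l==i]];r=cv2.minAreaRect(P.astype(np.float32));print(ct[i].round(),st[i,4],"u",P[:,0].min().round(),P[:,0].max().round(),"v",P[:,1].min().round(),P[:,1].max().round(),"z",np.percentile(Q[l==i][:,2],[5,50,95]).round(1),"rect",np.round(r[1]),round(r[2],1))
st=get_state();print(st["tool_pos"].round(4),st["orientation"].round(3),st["clock"])
E
python3 inl.py w4 609.5 -351 .084
```

```text
[275. 147.] 1061 u -48.0 21.0 v -90.0 89.0 z [11.2 13.8 15.2] rect [179.  69.] 89.9
[302. 116.] 811 u 29.0 43.0 v -1.0 71.0 z [11.  14.5 16.6] rect [71. 13.] 89.5
[249. 193.] 633 u -23.0 -12.0 v -80.0 -9.0 z [11.1 14.6 16.3] rect [71. 11.] 90.0
[ 0.5981 -0.3573  0.2821] [0.675 0.737 0.002 0.006] 9.75
```

View pics/w4.png

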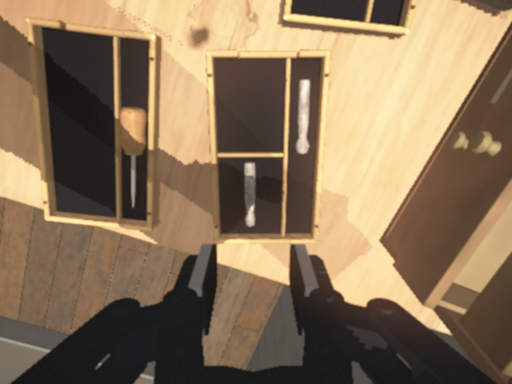

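The thin punch lies in the far cell at (249,193), flat, along the lane. Next the thick one.

Emit:
step_arm(series="-15 52 0 0.09 35; -15 52 0 0.082 35; -15 52 0 0 35; -15 52 0 0 35; -16 52 0 0 35; -16 51 0 0 35; -16 51 0 0 35; -16 51 -10 0 35; 0 0 -40 0 35; 0 0 0 0 35")

```text
clock: 11.0
tool_pos: [0.469, 0.0538, 0.2179]
orientation: [0.61, 0.793, -0.002, -0.002]
wrist_force: [0.1, -0.5, 0.6]
grip_width: 0.0352
finger_force: 0.0
```

```bash
python3 tray.py w4 old; python3 -c "
from h import *
s=get_state();print(s['tool_pos'],s['orientation'])"
```

```text
tw wall pts 191 z wall 0.0203 floor z 0
   centre 663.1 -130.3 yaw 0.064 med res 1.27
pu wall pts 2982 z wall 0.0203 floor z 0.0056
   centre 609.8 -352.0 yaw 0.0836 med res 1.42
gr wall pts 3645 z wall 0.025 floor z 0.0055
   centre 440.5 -345.2 yaw -0.0387 med res 1.57
[0.469  0.0538 0.2179] 11.0
[0.46897002 0.05383491 0.21794203] [ 0.60964632  0.79266919 -0.00159335 -0.00209161]
```

Emit:
step_arm(series="4 8 -20 -0.005 35; 0 0 -50 0 35; 0 0 -40 0 35; 0 0 -15 0 35; 0 0 0 0 35")

```text
clock: 11.62
tool_pos: [0.4759, 0.0607, 0.0949]
orientation: [0.613, 0.79, -0.0, -0.0]
wrist_force: [0.1, -0.8, 1.5]
grip_width: 0.0349
finger_force: 0.0
```

Emit:
step_arm(series="-3 1 -12 0 35; 0 0 -6 0 35; 0 0 0 0 5; 0 0 0 0 5; 0 0 0 0 5; 0 0 0 0 5; 0 0 30 0 5; 0 0 50 0 5; 0 0 60 0 5; 0 0 0 0 5")

```text
clock: 12.88
tool_pos: [0.4763, 0.0622, 0.2218]
orientation: [0.612, 0.791, 0.004, 0.005]
wrist_force: [0.6, -0.3, -0.4]
grip_width: 0.01
finger_force: 58.7
```

Emit:
step_arm(series="0 0 50 0 5; 14 -46 0 -0.09 5; 14 -46 0 -0.081 5; 14 -46 0 0 5; 14 -46 0 0 5; 14 -46 0 0 5; 14 -46 0 0 5; 14 -46 0 0 5; 15 -48 -20 0 5; 0 0 0 0 5")

```text
clock: 14.12
tool_pos: [0.5846, -0.3104, 0.2422]
orientation: [0.679, 0.734, -0.001, -0.002]
wrist_force: [-1.2, 0.4, -0.4]
grip_width: 0.0099
finger_force: 58.8
```

Emit:
step_arm(series="4 2 -50 0.007 5; 0 0 -50 0 5; 0 0 -35 0 5; 0 0 -15 0 5; 0 0 0 0 5; 0 0 0 0 5")

```text
clock: 14.88
tool_pos: [0.5906, -0.3064, 0.0983]
orientation: [0.675, 0.738, 0.0, 0.002]
wrist_force: [-0.2, -0.6, -0.0]
grip_width: 0.0101
finger_force: 58.8
```

Emit:
step_arm(series="-1 -2 -10 0 5; 0 0 -4 0 5; 0 0 0 0 5")

```text
clock: 15.25
tool_pos: [0.5886, -0.3082, 0.0829]
orientation: [0.675, 0.738, -0.0, 0.0]
wrist_force: [-0.8, -0.1, 1.1]
grip_width: 0.0098
finger_force: 59.0
```

Emit:
step_arm(series="0 0 -1 0 5; 0 0 0 0 5")

```text
clock: 15.5
tool_pos: [0.5886, -0.3081, 0.0828]
orientation: [0.675, 0.738, -0.0, 0.0]
wrist_force: [-2.9, 0.9, 6.7]
grip_width: 0.0097
finger_force: 59.8
```

Contact with the floor. Release, rise and check.

Emit:
step_arm(series="0 0 1 0 24; 0 0 0 0 24; 0 0 0 0 24; 0 0 20 0 24; 0 0 60 0 24; 0 0 60 0 45; 0 0 60 0 45; 0 0 0 0 45")

```text
clock: 16.5
tool_pos: [0.5916, -0.3098, 0.2918]
orientation: [0.675, 0.738, 0.001, 0.008]
wrist_force: [-0.2, 0.6, 0.5]
grip_width: 0.0449
finger_force: 0.0
```

```bash
python3 inl.py w5 609.6 -351.5 .084; sed -i 's/("tw",(665,-105,-.05))/("tw",(670,-131,-.017))/' tray.py; python3 tray.py w3 old | head -2;python3 tray.py w5 old | tail -3
```

```text
[270. 191.] 851 u -48.0 21.0 v -90.0 90.0 z [10.6 13.8 15.2] rect [180.  69.] 89.9
[247. 153.] 674 u -24.0 -11.0 v 10.0 82.0 z [10.7 14.6 16.8] rect [13. 71.] 0.1
[296. 163.] 632 u 29.0 42.0 v 2.0 72.0 z [10.9 14.6 16.7] rect [70. 13.] 89.4
[247. 230.] 479 u -22.0 -13.0 v -79.0 -9.0 z [11.8 14.6 16.4] rect [10. 70.] 0.2
[ 0.5901 -0.3089  0.288 ] [0.675 0.738 0.001 0.004] 16.55
tw wall pts 2455 z wall 0.0203 floor z 0.0053
   centre 669.8 -132.4 yaw -0.0193 med res 1.35
gr wall pts 2911 z wall 0.025 floor z 0.0055
   centre 440.5 -345.1 yaw -0.0385 med res 1.59
[ 0.5901 -0.3089  0.288 ] 16.55
```

Emit:
step_arm(series="-8 48 0 0.02 42; -8 48 0 0 42; -8 48 0 0 42; -8 48 0 0 42; -8 48 0 0 42; -8 47 0 0 42; -8 47 -30 0 42; 0 0 -40 0 42; 0 0 0 0 42")

```text
clock: 17.68
tool_pos: [0.5285, 0.027, 0.2084]
orientation: [0.667, 0.745, -0.003, -0.004]
wrist_force: [-0.2, 0.1, -0.0]
grip_width: 0.042
finger_force: 0.0
```

```bash
python3 look.py w6 graver,tweezers; python3 -c "
from h import *
print(get_state()['orientation'])"
```

```text
graver 0.62 px [186. 258.] 1735 ctr [533.  42.] 24 105 axang 0.122 z [10. 19. 23.]
   ends [[540. -10.]
 [527.  94.]] width by s [23, 23, 23, 24, 17, 5, 5, 3]
tweezers 0.92 px [156. 338.] 1328 ctr [600.  52.] 13 145 axang 0.273 z [-0.  7.  9.]
   ends [[618. -18.]
 [579. 122.]] width by s [6, 8, 13, 11, 11, 10, 11, 6]
17.825 [0.5331 0.0257 0.2134]
[6.67829191e-01 7.44314405e-01 2.80336056e-04 3.98889474e-04]
```

Emit:
step_arm(series="2 -6 -30 0 42; 0 0 -50 0 42; 0 0 -30 0 42; 0 0 -10 0 42; 0 0 0 0 42")

```text
clock: 18.45
tool_pos: [0.5354, 0.0196, 0.0934]
orientation: [0.668, 0.744, 0.0, 0.001]
wrist_force: [0.2, -0.9, -0.0]
grip_width: 0.042
finger_force: 0.0
```

```bash
python3 look.py w7 graver; python3 -c "
from h import *
print(get_state()['orientation'])"
```

```text
graver 0.83 px [237. 251.] 4683 ctr [535.  45.] 26 113 axang 0.126 z [11. 19. 23.]
   ends [[540. -12.]
 [526. 101.]] width by s [26, 24, 24, 24, 4, 3, 5, 3]
18.55 [0.5362 0.0198 0.0944]
[0.66766376 0.7444608  0.00107037 0.00143956]
```

View pics/w7.png

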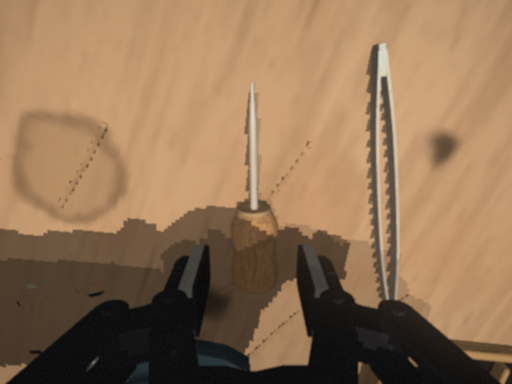

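Emit:
step_arm(series="0 3 -12 0 42; 0 0 -5 0 42; 0 0 0 0 15; 0 0 0 0 15; 0 0 0 0 15; 0 0 0 0 15; 0 0 0 0 15")

```text
clock: 19.42
tool_pos: [0.5345, 0.0231, 0.0755]
orientation: [0.668, 0.745, 0.0, 0.0]
wrist_force: [0.6, 0.0, -0.1]
grip_width: 0.0217
finger_force: 58.6
```

Emit:
step_arm(series="0 0 50 0 15; 0 0 60 0.176 15; 0 0 60 0.176 15; 0 0 30 0.176 15; 0 -20 0 0.176 15; -5 -40 0 0.176 15; -10 -40 0 0.176 15; -15 -40 0 0.176 15; -15 -40 0 0.176 15; -15 -40 0 0.176 15")

```text
clock: 20.68
tool_pos: [0.4737, -0.198, 0.2755]
orientation: [-0.064, 0.998, -0.0, 0.0]
wrist_force: [0.7, 0.1, -0.8]
grip_width: 0.0214
finger_force: 58.9
```

Emit:
step_arm(series="-15 -40 0 0.176 15; -15 -40 0 0.176 15; -15 -40 0 0.176 15; 0 0 0 0.176 15; 0 0 0 0.176 15; 0 0 0 0.176 15; 0 0 0 0.176 15; 0 0 0 0.176 15; 0 0 0 0 15")

```text
clock: 21.8
tool_pos: [0.4293, -0.3168, 0.2754]
orientation: [-0.692, 0.722, 0.0, -0.0]
wrist_force: [0.1, 0.6, -0.3]
grip_width: 0.0217
finger_force: 58.9
```

```bash
python3 inl.py w8 440.5 -345 -.0385
```

```text
[221. 127.] 775 u 17.0 22.0 v -90.0 90.0 z [11.6 13.9 15.3] rect [  4. 180.] 0.2
[203. 138.] 1280 u 25.0 49.0 v -71.0 31.0 z [17.2 25.6 29.2] rect [102.  24.] 89.0
[ 0.4293 -0.3168  0.2754] [-0.692  0.722  0.    -0.   ] 21.85
```

View pics/w8.png

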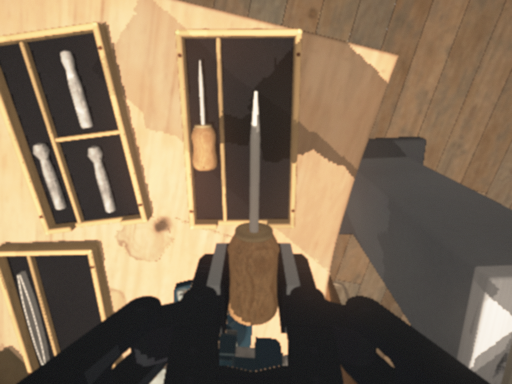

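Emit:
step_arm(series="-5 -2 -40 0.003 15; 0 0 -50 0 15; 0 0 -50 0 15; 0 0 -30 0 15; 0 0 -13 0 15; 0 0 0 0 15; 0 0 0 0 15")

```text
clock: 22.72
tool_pos: [0.4255, -0.3198, 0.094]
orientation: [-0.693, 0.72, -0.002, 0.0]
wrist_force: [0.1, 0.6, -0.1]
grip_width: 0.0217
finger_force: 58.9
```

Emit:
step_arm(series="0 0 -8 0 15; 0 0 -4 0 15; 0 0 0 0 15")

```text
clock: 23.1
tool_pos: [0.4248, -0.3191, 0.0812]
orientation: [-0.694, 0.72, -0.0, 0.0]
wrist_force: [-0.5, 0.5, 4.9]
grip_width: 0.0219
finger_force: 59.3
```

Touching the floor. Release and rise.

Emit:
step_arm(series="0 0 0 0 31; 0 0 0 0 31; 0 0 0 0 31; 0 0 15 0 31; 0 0 50 0 31; 0 0 60 0 31; 0 0 60 0 31; 0 0 0 0 31")

```text
clock: 24.1
tool_pos: [0.4272, -0.3214, 0.273]
orientation: [-0.694, 0.72, -0.007, 0.0]
wrist_force: [0.3, 0.0, -0.4]
grip_width: 0.0306
finger_force: 0.0
```

```bash
python3 inl.py w9 440.5 -345 -.0385
```

```text
[222. 136.] 764 u 17.0 22.0 v -90.0 90.0 z [11.7 13.8 15.4] rect [  4. 179.] 0.1
[204. 145.] 1265 u 25.0 49.0 v -71.0 31.0 z [17.2 25.6 29.2] rect [102.  24.] 89.0
[258. 164.] 1212 u -29.0 -4.0 v -53.0 49.0 z [17.4 25.5 29.2] rect [102.  24.] 88.7
[ 0.4259 -0.3202  0.2697] [-0.694  0.72  -0.004  0.   ] 24.15
```

View pics/w9.png

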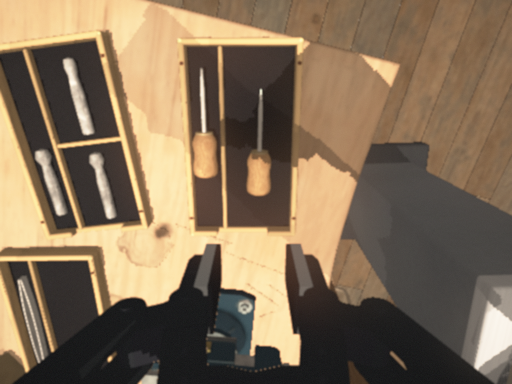

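The graver lies flat at (258,164), parallel to the stored one, points the same way. Last, the tweezers.

Emit:
step_arm(series="22 46 0 0.156 30; 22 46 0 0.156 30; 22 46 0 0 30; 22 46 0 0 30; 22 46 0 0 30; 22 46 0 0 30; 21 46 0 0 30; 21 46 0 0 30; 0 0 -50 0 30; 0 0 0 0 30")

```text
clock: 25.4
tool_pos: [0.594, 0.0499, 0.21]
orientation: [0.798, -0.603, -0.005, 0.004]
wrist_force: [-0.8, 0.2, 0.4]
grip_width: 0.0301
finger_force: 0.0
```

Emit:
step_arm(series="0 0 0 0 30")

```text
clock: 25.52
tool_pos: [0.5979, 0.0488, 0.2154]
orientation: [0.797, -0.604, -0.001, 0.001]
wrist_force: [-0.3, -0.3, 1.4]
grip_width: 0.0299
finger_force: 0.0
```

```bash
python3 look.py w10 tweezers; python3 -c "
from h import *
print(get_state()['orientation'])"
```

```text
tweezers 0.69 px [213. 246.] 344 ctr [598.  55.] 11 147 axang 0.271 z [-1.  8.  9.]
   ends [[619. -15.]
 [580. 126.]] width by s [6, 0, 9, 11, 1, 9, 7, 6]
25.625 [0.5992 0.0485 0.2172]
[ 7.96841647e-01 -6.04187041e-01  9.62692741e-04 -6.94992375e-04]
```

Emit:
step_arm(series="0 0 -50 0 30; 0 0 -50 0 30; 0 0 -20 0 30; 0 0 -10 0 30; 0 0 0 0 30")

```text
clock: 26.25
tool_pos: [0.5992, 0.0487, 0.0864]
orientation: [0.797, -0.604, 0.001, -0.0]
wrist_force: [-0.0, -0.5, -0.0]
grip_width: 0.0298
finger_force: 0.0
```

Emit:
step_arm(series="0 0 -7 0 30; 0 0 -4 0 30; 0 0 0 0 5; 0 0 0 0 5; 0 0 0 0 5; 0 0 0 0 5; 0 0 0 0 5")

```text
clock: 27.12
tool_pos: [0.5987, 0.0492, 0.0748]
orientation: [0.797, -0.604, 0.0, -0.0]
wrist_force: [-0.1, 0.9, 3.1]
grip_width: 0.0082
finger_force: 60.5
```

Emit:
step_arm(series="0 0 30 0 5; 0 0 60 0 5; 0 0 50 0 5; 14 -46 0 -0.1 5; 14 -46 0 -0.1 5; 13 -46 0 -0.093 5; 13 -46 0 0 5; 0 0 0 0 5; 0 0 0 0 5; 0 0 0 0 5")

```text
clock: 28.38
tool_pos: [0.6519, -0.1336, 0.2142]
orientation: [-0.701, 0.713, 0.001, -0.0]
wrist_force: [-0.5, -0.0, -0.2]
grip_width: 0.0079
finger_force: 60.2
```

```bash
python3 tray.py w11 | head -2; python3 - <<'E'
from h import *
a=np.load("w11.npz");d=a["d"];C=cloud(d,a["K"],a["T"])
s=get_state();print(s["tool_pos"],s["orientation"],s["grip_width"])
p=s["tool_pos"];m=(d>0)&(C[...,2]>p[2]-.085)&(C[...,2]<p[2]-.06)&(abs(C[...,0]-p[0])<.03)&(abs(C[...,1]-p[1])<.1)
P=C[m];print(len(P));print("y range",P[:,1].min(),P[:,1].max())
for y in np.arange(P[:,1].min(),P[:,1].max(),.015):
    q=P[(P[:,1]>=y)&(P[:,1]<y+.015)]
    if len(q):print(q.mean(0).round(4),np.ptp(q[:,0]).round(3),q[:,2].max().round(3))
E
```

```text
tw wall pts 4146 z wall 0.0203 floor z 0.1755
   centre 671.2 -132.3 yaw -0.0204 med res 1.43
[ 0.65201887 -0.13354682  0.21433356] [-7.01040724e-01  7.13121130e-01  3.78074924e-04 -1.16516326e-04] 0.007730304530718626
2089
y range -0.20232560677429476 -0.0689096847284359
[ 0.651  -0.1953  0.1471] 0.006 0.149
[ 0.6513 -0.18    0.1475] 0.008 0.149
[ 0.6517 -0.1649  0.1472] 0.009 0.149
[ 0.6518 -0.1467  0.1488] 0.021 0.154
[ 0.6521 -0.1389  0.1501] 0.035 0.154
[ 0.6524 -0.1202  0.1459] 0.008 0.151
[ 0.6528 -0.1037  0.1465] 0.01 0.149
[ 0.653  -0.0895  0.1463] 0.009 0.149
[ 0.6533 -0.0747  0.1456] 0.007 0.149
```

View pics/w11.png

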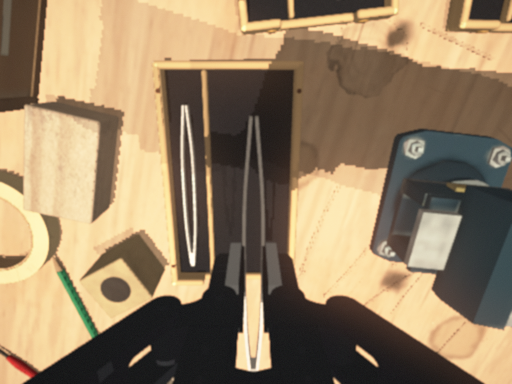

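Emit:
step_arm(series="1 0 -50 0 5; 0 0 -40 0 5; 0 0 -25 0 5; 0 0 -7 0 5; 0 0 0 0 5; 0 0 0 0 5")

```text
clock: 29.18
tool_pos: [0.6547, -0.135, 0.0943]
orientation: [-0.701, 0.714, -0.001, 0.001]
wrist_force: [-0.3, 0.4, 0.0]
grip_width: 0.0081
finger_force: 60.2
```

Emit:
step_arm(series="0 0 -8 0 5; 0 0 -5 0 5; 0 0 0 0 5; 0 0 -1 0 5; 0 0 0 0 5")

```text
clock: 29.8
tool_pos: [0.6538, -0.135, 0.0807]
orientation: [-0.7, 0.714, -0.0, 0.0]
wrist_force: [-4.2, 1.5, 10.9]
grip_width: 0.0081
finger_force: 61.6
```

Emit:
step_arm(series="0 0 1 0 22; 0 0 0 0 22; 0 0 0 0 22; 0 0 15 0 22; 0 0 50 0 22; 0 0 60 0 22; 0 0 60 0 22; 0 0 0 0 22; 0 0 0 0 22")

```text
clock: 30.92
tool_pos: [0.6535, -0.1348, 0.2653]
orientation: [-0.701, 0.714, -0.001, 0.0]
wrist_force: [0.3, -0.1, -1.5]
grip_width: 0.0223
finger_force: 0.0
```

```bash
python3 inl.py w12 671.2 -132.3 -.02
```

```text
[216. 157.] 728 u 17.0 21.0 v -90.0 82.0 z [11.4 13.9 15.3] rect [  4. 172.] 0.0
[253. 170.] 419 u -22.0 -12.0 v -71.0 73.0 z [12.5 14.2 15.3] rect [144.   9.] 89.8
[199. 172.] 591 u 31.0 42.0 v -65.0 79.0 z [10.3 13.8 15.1] rect [144.  11.] 89.6
[ 0.6527 -0.1346  0.2637] [-0.7    0.714  0.001 -0.   ] 30.975
```

View pics/w12.png

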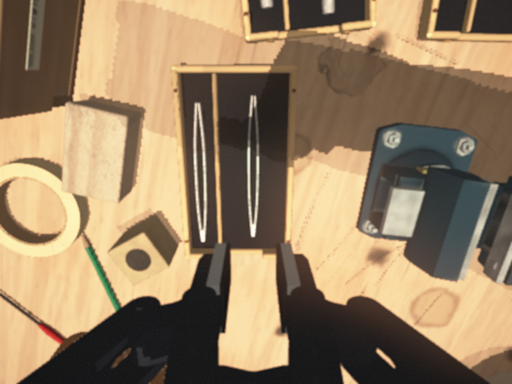

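The loose tweezers lie at (253,170), flat and parallel to the stored pair at (199,172), and the gripper is clear. Handing in.

```bash
python3 -c "
from workcell import order
print(order.close_job())"
```

```text
the job is handed in; nothing more can be done
None
```

All four loose tools are put away flat along their wide lanes: the punches one to a cell, and the tweezers and graver with points toward the plain end like the stored ones. The job was handed in at about 31 s on the robot clock, but no verdict came back.

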